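# Lay out the stone carver's tools on their outlines

### The arm

A 7-joint arm with a two-finger parallel gripper is mounted at the origin on the work surface. World frame = base frame: x ahead of the robot, y to its left, z up, the work surface at z = 0. Lengths are in m, angles in rad, forces in N, time in s.
With the tool pointing down it reaches from about 0.4 to 0.875 m from the base axis. Payload 19.3 kg.
Tool frame: the origin (TCP) lies at the very end of the fingers, on their centre line; the grasp point (between the pads) lies 19 mm behind it; z points along the fingers, y is the line along which they close (so a half turn about z gives the same grasp; the last joint's range is limited). The gripper opens to 85 mm and grips with 20 to 120 N. Pads are 22 mm wide; open, the fingers measure 114 mm over their backs; the gripper's body (76 mm by 85 mm) begins 54 mm behind the grasp point. The pads swing forward as they close: fully open they stand 13 mm farther back than shut.
Start: joints at [-1.264, 0.521, -0.036, 1.599, 0.021, 1.021, -0.113], TCP at [0.23, 0.581, 0.231] pointing down, gripper open.
Joint ranges: [-2.91, 2.91], [-0.3, 2.13], [-1.5, 1.42], [0.17, 2.43], [-1.26, 4.41], [0.16, 1.93], [-2.52, 2.52]. Speed limits (rad/s): [1.89, 1.89, 2.39, 2.39, 3.01, 3.01, 3.01].

### API

Orientations are given as [roll, pitch, yaw] about the fixed x, y, z axes, in that order (R = Rz(yaw) Ry(pitch) Rx(roll)).
In Python, from workcell import bot gives the robot as it stands.
- The arm moves only by the tool servo_tool, never from a script. Its argument "plan" is a list of rows, each a list of 7 numbers: the finger opening in cm, from 0 to 8.54, then the shift along the tool's x, y, z in cm, then the turn, a rotation vector about the tool's x, y, z in degrees. In form: [[fingers, x, y, z, wx, wy, wz], ...]. A call has 1 to 10 rows; each row is the pose to reach, as a shift and turn from the pose commanded when the call began, along the tool's axes at that moment; what a row does not reach only later rows make up. A row lasts 1/10 s, in which the tool goes at most 50 mm and 8.59 degrees, less where a joint would pass 70% of its speed; a pose out of reach is approached as far as the arm can. A call with a gripper value outside its range is refused whole. The fingers move at their own pace and stop on an object; "force" is the grip in N (left out, the last holds). Time passes only in rows, so rows that repeat a pose let the fingers close. It gives the time, the measured TCP pose, the force, the opening and the grip force at its end, in the units of the state.
- bot.observe(): the state, without advancing time (a new reading comes with each control period).
- bot.grab_frame(name): name is "scene" or "top" or "wrist"; returns a dict with "frame" (480x640x3 uint8, blue, green, red), "mtx" (3x3 intrinsics, pixels), "k1" (the pictures are not rectified: a ray, as slopes to the right and down, at radius r is drawn at 1 + k1 r^2 times it, then the intrinsics apply), "R" (3x3) and "t" (3): a world point X has camera coordinates R X + t; the wrist camera has in their place "T_tool_cam" (4x4, takes a point from camera to tool coordinates, whose origin is the TCP and whose axes are the flange's). Camera axes: x right, y down, z forward; pixel columns grow to the right and rows downward; lengths in m; the calibration is good to about 2 mm. A picture is of the moment at which its call begins: read the wrist's pose just before it. There is no depth.
- bot.job_done(): hands the job in; it is judged then, once.
The state is a dict: "clock": time; "qpos": joint angles; "qd": joint speeds; "joint_efforts": joint torques, N m; "position": TCP position; "tool_rot": TCP orientation; "force": force on the tool from outside, world axes, zero at the start; "moment": the same for the moment, N m; "grip_width": finger opening in m; "finger_force": force on a finger pad.
Only numpy, scipy, OpenCV 4.12 (cv2) and the standard library are available. Lean on these libraries where they do the work, as an engineer would, in place of code of your own. Each camera call takes 0.05 s, during which the arm holds its last target. There are 200 camera calls.

### The job

Tidy the carver's bench: lay each of the three chisels flat on the plywood pad that carries its own black silhouette, covering it with the cutting end at the silhouette's cutting end, and stand the small wooden mallet upright, head down, centred on the round pad. Set each tool down gently, never let one fall, and do not shove the little carved marble rosette.

Things in the scene. Friction and masses are not known exactly. Their poses are not given: they have to be found in the camera images.
- point: Point chisel: a plain steel bar tapering to a point, 165 mm long, about 0.28 kg. It lies flat on the table; the bar is 16 mm square and lies from z 0 to 16 mm (body origin on the bar's underside, at the place to grip it, near its balance point); the body's x axis runs along the bar towards the cutting end, z up. The head is 85 mm behind the origin, the point 80 mm ahead of it.
- claw: Claw chisel: a steel bar ending in a 36 mm wide, 11 mm thick blade with four teeth, 155 mm long, about 0.32 kg. It lies flat on the table; the bar is 16 mm square and lies from z 0 to 16 mm (body origin on the bar's underside, at the place to grip it, near its balance point); the body's x axis runs along the bar towards the cutting end, z up. The head is 80 mm behind the origin, the blade starts 32 mm ahead and the teeth end 75 mm ahead of it.
- bolster: Bolster: a steel bar ending in a fan-shaped blade that widens to 56 mm, 9 mm thick, 145 mm long, about 0.36 kg. It lies flat on the table; the bar is 16 mm square and lies from z 0 to 16 mm (body origin on the bar's underside, at the place to grip it, near its balance point); the body's x axis runs along the bar towards the cutting end, z up. The head is 75 mm behind the origin, the fan starts 18 mm ahead and the edge is 70 mm ahead of it.
- mallet: Small round wooden mallet standing on its head, handle up, about 0.4 kg, 168 mm tall. Origin at the centre of its flat underside (56 mm across), z up along the handle, yaw of no matter. The head is up to 76 mm across and 64 mm high; above it the round handle is 26 to 32 mm thick up to the top: 26 mm at 110 mm and 32 mm at 158 mm above the origin. Grip the handle from above.
- mark_point (a point): A fixed plywood pad on the table, 180 mm long, 56 mm wide, 6 mm thick, with a black flat silhouette of the point chisel (narrow, pointed) painted on it. This point is the cutting end of that silhouette, on the pad's upper face (z = 6 mm); x points along the silhouette out past its cutting end, z up. The spot where the point chisel's body origin belongs is 80 mm back from this point along -x.
- mark_claw (a point): A fixed plywood pad on the table, 180 mm long, 56 mm wide, 6 mm thick, with a black flat silhouette of the claw chisel (square blade with teeth) painted on it. This point is the cutting end of that silhouette, on the pad's upper face (z = 6 mm); x points along the silhouette out past its cutting end, z up. The spot where the claw chisel's body origin belongs is 75 mm back from this point along -x.
- mark_bolster (a point): A fixed plywood pad on the table, 180 mm long, 64 mm wide, 6 mm thick, with a black flat silhouette of the bolster (wide fan) painted on it. This point is the cutting end of that silhouette, on the pad's upper face (z = 6 mm); x points along the silhouette out past its cutting end, z up. The spot where the bolster's body origin belongs is 70 mm back from this point along -x.
- bed_mallet: The mallet's place: a fixed round plywood pad, 90 mm across and 6 mm thick, with a black disc 60 mm across in its middle. Origin at the centre of its underside, on the table.
- rosette: A finished carved marble rosette, loose, 52 mm across and about 23 mm high, to be left where it is. Origin at the centre of its underside. It stands farther from the robot than the tools and pads. Other small unlisted things, none over 25 mm high, also lie about among and beyond the tools; the four tools and four pads lie side by side in mixed order, about 114 mm apart across the table; taller equipment stands fixed at the edges of the table, well clear of them.
There are look-alikes about, which are no part of the job. Leave any purple or turquoise look-alike of the part that bears mark_claw alone.

How it is judged:
By the outcome, as a careful person would: the job done as asked, in the order asked, and still so for the second after the job is handed in, with the robot touching nothing.
It also fails if it takes over 128 s, if anything falls off the work surface, if the arm or the gripper's body presses on something with over 40 N, if the wrist force passes 120 N, or if a joint passes its speed limit or range.

## Working session

There is one attempt and no reset: what is moved stays moved. The work goes in short steps, Python scripts to look and compute and a tool call to move; the robot and the scene stay as the last step left them, time stands still between calls to the robot, and variables do not carry over. Pictures are saved under pics/ and viewed, at most 14 in all, crops included, and the job is handed in when it is done.

Besides the shell and the picture viewer there is one more tool, called after "Call:" as name(argument=value, ...), one argument or row to a line, values as JSON. servo_tool: Moves the arm, as the interface text tells. Its arguments: {"type":"object","properties":{"plan":{"type":"array","items":{"type":"array","items":{"type":"number"}}},"force":{"type":"number"}},"required":["plan"]}

```bash
mkdir -p pics; ls; cat > h.py <<'E'
import numpy as np, cv2
from scipy.spatial.transform import Rotation as Ro
from workcell import bot
def ray(f,uv,Tw=None):
    K=f["mtx"]; p=np.array([(uv[0]-K[0,2])/K[0,0],(uv[1]-K[1,2])/K[1,1]])
    s=p.copy()
    for _ in range(20): s=p/(1+f["k1"]*(s@s))
    d=np.array([s[0],s[1],1.])
    if Tw is None:
        R=np.array(f["R"]);t=np.array(f["t"]); return -R.T@t,R.T@d
    return Tw[:3,3],Tw[:3,:3]@d
def onz(f,uv,z,Tw=None):
    c,d=ray(f,uv,Tw); return c+d*(z-c[2])/d[2]
E
python3 - <<'E'
from h import *
s=bot.observe();print({k:np.round(v,3).tolist() for k,v in s.items()})
for n in("scene","top"):
    f=bot.grab_frame(n);cv2.imwrite(f"pics/{n}0.png",f["frame"]);np.save(f"pics/{n}0.npy",f,allow_pickle=True)
    print(n,np.round(f["mtx"],1).tolist(),f["k1"],np.round(-np.array(f["R"]).T@f["t"],3))
f=bot.grab_frame("wrist");print(np.round(f["T_tool_cam"],3).tolist(),f["k1"],np.round(f["mtx"],1).tolist())
E
```

```text
pics
{'clock': 0.0, 'qpos': [-1.264, 0.522, -0.036, 1.6, 0.021, 1.021, -0.113], 'qd': [0.001, -0.001, -0.0, 0.0, -0.001, -0.001, 0.0], 'joint_efforts': [0.002, -92.708, 1.981, -36.993, 0.018, 0.008, 0.0], 'position': [0.23, 0.581, 0.231], 'tool_rot': [-3.14, 0.0, 2.765], 'force': [-0.025, 0.657, -0.145], 'moment': [0.034, 0.032, 0.011], 'finger_force': 0.0, 'grip_width': 0.085}
scene [[454.7, 0.0, 325.0], [0.0, 454.7, 239.8], [0.0, 0.0, 1.0]] -0.08963909305770995 [1.109 0.085 0.962]
top [[441.4, 0.0, 325.5], [0.0, 441.4, 240.4], [0.0, 0.0, 1.0]] -0.02706682108997309 [ 0.257 -0.105  1.069]
[[-0.001, -0.954, -0.299, 0.077], [1.0, -0.001, 0.0, 0.001], [-0.0, -0.299, 0.954, -0.142], [0.0, 0.0, 0.0, 1.0]] -0.04977684264417991 [[367.2, 0.0, 322.9], [0.0, 367.2, 243.5], [0.0, 0.0, 1.0]]
```

View pics/scene0.png

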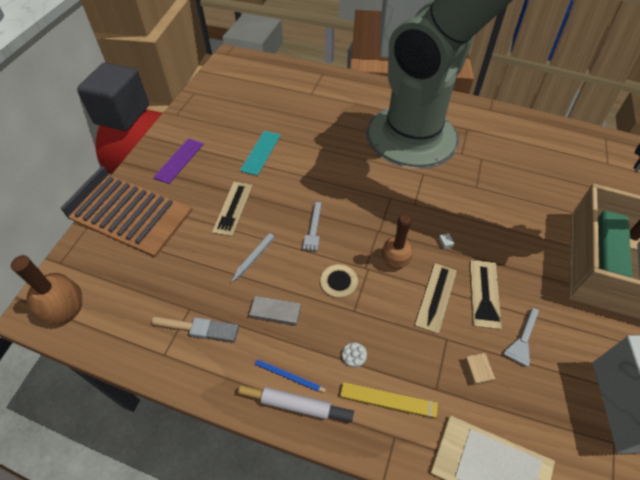

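View pics/top0.png

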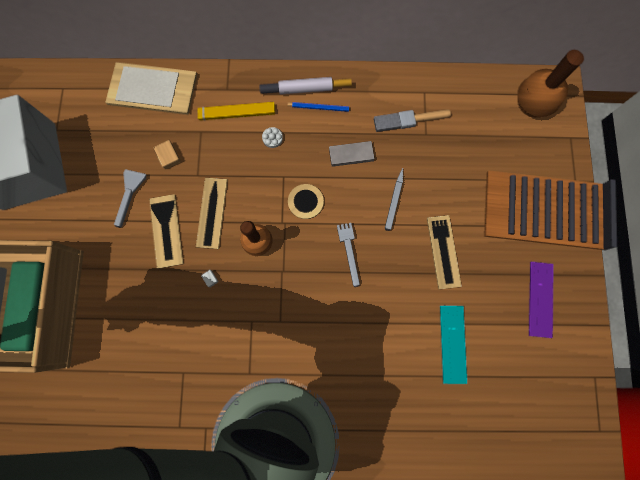

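Top view: the tools are the bolster (130,195), mallet (255,240), claw (349,252) and point (395,200). The pads are bolster (166,230), point (211,213), the round bed (306,201) and claw (444,252, plywood with a toothed silhouette). The turquoise (453,345) and purple (541,300) plates are look-alikes of the claw pad, and the big mallet at (545,90) and the rack at (550,210) are no part of the job. I'll confirm with an enlarged crop and measure coarsely.

```bash
cat >> h.py <<'E'
def masks(im):
    h=cv2.cvtColor(im,cv2.COLOR_BGR2HSV); H,S,V=[h[...,i].astype(int) for i in range(3)]
    steel=((S<70)&(V>75)); black=(V<50); ply=((V>150)&(S>50)&(S<150)&(H>10)&(H<30))
    return {k:(m*255).astype(np.uint8) for k,m in dict(steel=steel,black=black,ply=ply).items()}
def blobs(m,amin=60):
    n,l,st,c=cv2.connectedComponentsWithStats(m)
    return [(c[i],st[i,4],np.argwhere(l==i)[:,::-1].astype(float)) for i in range(1,n) if st[i,4]>=amin]
E
python3 - <<'E'
from h import *
f=np.load("pics/top0.npy",allow_pickle=True).item();im=f["frame"]
print(np.round(np.array(f["R"]),3).tolist())
for k,m in masks(im[:300]).items():
    for c,a,p in blobs(m):
        if 90<c[0]<490 and 120<c[1]<300:
            q=np.array([onz(f,u,0.01)[:2] for u in p]);mu=q.mean(0);w,v=np.linalg.eigh(np.cov((q-mu).T));d=v[:,1];s=(q-mu)@d
            print(k,np.round(c),a,np.round(mu,3),"ang",round(np.degrees(np.arctan2(d[1],d[0])),1),"ext",np.round([s.min(),s.max()],3),"w",round(np.sqrt(w[0]),4))
cv2.imwrite("pics/topc.png",cv2.resize(im[150:310,90:490],(800,320),interpolation=cv2.INTER_CUBIC))
E
```

```text
[[0.013, -1.0, 0.005], [-0.98, -0.014, -0.198], [0.198, -0.003, -0.98]]
steel [272. 137.] 327 [0.742 0.034] ang 174.2 ext [-0.028  0.028] w 0.0134
steel [351. 152.] 785 [ 0.702 -0.17 ] ang 98.7 ext [-0.055  0.055] w 0.0143
steel [128. 191.] 569 [0.592 0.391] ang 166.8 ext [-0.054  0.092] w 0.011
steel [394. 201.] 375 [ 0.575 -0.278] ang 165.9 ext [-0.089  0.073] w 0.0046
steel [349. 249.] 544 [ 0.451 -0.165] ang -168.5 ext [-0.065  0.09 ] w 0.0079
steel [209. 278.] 161 [0.376 0.173] ang -141.7 ext [-0.018  0.018] w 0.0078
black [211. 216.] 380 [0.53  0.178] ang 176.5 ext [-0.088  0.072] w 0.0046
black [305. 200.] 401 [ 0.573 -0.056] ang 51.9 ext [-0.028  0.029] w 0.0143
black [164. 223.] 582 [0.51  0.291] ang -168.8 ext [-0.054  0.09 ] w 0.0107
black [443. 248.] 513 [ 0.458 -0.395] ang -172.5 ext [-0.069  0.086] w 0.0077
black [253. 234.] 137 [0.484 0.07 ] ang -165.3 ext [-0.033  0.019] w 0.0073
black [165. 269.] 64 [0.394 0.281] ang 90.5 ext [-0.04  0.04] w 0.0013
ply [165. 153.] 381 [0.694 0.305] ang -154.8 ext [-0.031  0.03 ] w 0.013
ply [211. 211.] 1040 [0.542 0.178] ang 176.5 ext [-0.087  0.092] w 0.0191
ply [305. 201.] 529 [ 0.572 -0.055] ang -174.2 ext [-0.044  0.045] w 0.027
ply [161. 199.] 141 [0.572 0.304] ang 100.9 ext [-0.031  0.031] w 0.0044
ply [166. 241.] 933 [0.464 0.283] ang -167.5 ext [-0.086  0.062] w 0.0215
ply [444. 256.] 916 [ 0.439 -0.398] ang -172.6 ext [-0.1    0.079] w 0.0197
```

View pics/topc.png

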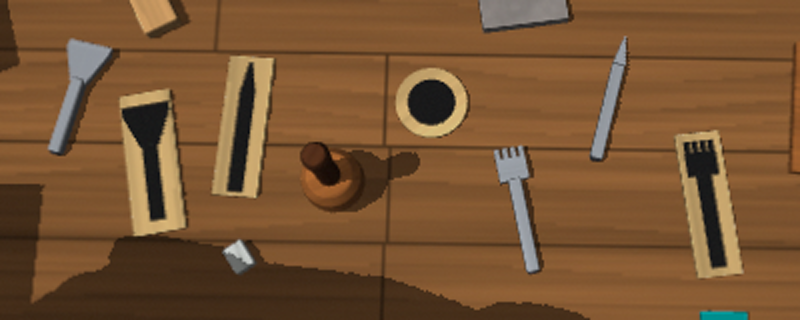

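The crop confirms it: the bolster, point and claw silhouettes are in crop at (150,160), (243,125) and (710,205), and the bed is at (432,102). The tools' measured lengths match the descriptions. Next, a wrist survey.

```bash
cat >> h.py <<'E'
def go(x,y,z,yawdeg,fr=None):
    s=bot.observe(); R=Ro.from_euler('xyz',s["tool_rot"]); p=np.array(s["position"])
    Rt=Ro.from_euler('xyz',[180,0,yawdeg],degrees=True)
    print("pos",np.round(p,4),"rpy",np.round(np.degrees(s["tool_rot"]),2),"F",np.round(s["force"],1),"w",round(s["grip_width"],4))
    print("move",np.round(R.inv().apply(np.array([x,y,z])-p)*100,2).tolist(),np.round((R.inv()*Rt).as_rotvec(degrees=True),2).tolist())
def Tw(f,s):
    T=np.eye(4);T[:3,:3]=Ro.from_euler('xyz',s["tool_rot"]).as_matrix();T[:3,3]=s["position"];return T@np.array(f["T_tool_cam"])
def wshot(name):
    s=bot.observe();f=bot.grab_frame("wrist");cv2.imwrite(f"pics/{name}.png",f["frame"]);np.save(f"pics/{name}.npy",dict(f=f,T=Tw(f,s)),allow_pickle=True)
E
python3 -c "
from h import *
go(.47,.30,.28,178)"
```

```text
pos [0.2299 0.5809 0.2309] rpy [-179.95    0.    158.41] F [ 0.2 -1.1 -0.6] w 0.0851
move [-32.67, -17.29, -4.9] [-0.05, -0.01, -19.59]
```

Call:
servo_tool(
  plan=[
    [8.5, -32.7, -17.3, -4.9, 0, 0, -19.6],
    [8.5, -32.7, -17.3, -4.9, 0, 0, -19.6],
    [8.5, -32.7, -17.3, -4.9, 0, 0, -19.6],
    [8.5, -32.7, -17.3, -4.9, 0, 0, -19.6],
    [8.5, -32.7, -17.3, -4.9, 0, 0, -19.6],
    [8.5, -32.7, -17.3, -4.9, 0, 0, -19.6],
    [8.5, -32.7, -17.3, -4.9, 0, 0, -19.6],
    [8.5, -32.7, -17.3, -4.9, 0, 0, -19.6],
    [8.5, -32.7, -17.3, -4.9, 0, 0, -19.6],
    [8.5, -32.7, -17.3, -4.9, 0, 0, -19.6],
  ],
)

```text
clock: 1.15
position: [0.4702, 0.3, 0.2801]
tool_rot: [3.142, -0.0, 3.106]
force: [-0.5, 1.1, 0.1]
grip_width: 0.0848
finger_force: 0.0
```

```bash
python3 -c "
from h import *
wshot('w1')
go(.50,-.27,.28,178)"
```

```text
pos [0.4697 0.3007 0.28  ] rpy [ 1.7999e+02 -4.0000e-02  1.7806e+02] F [ 0.   0.6 -0.2] w 0.085
move [-4.96, -56.93, -0.01] [0.01, -0.04, 0.06]
```

View pics/w1.png

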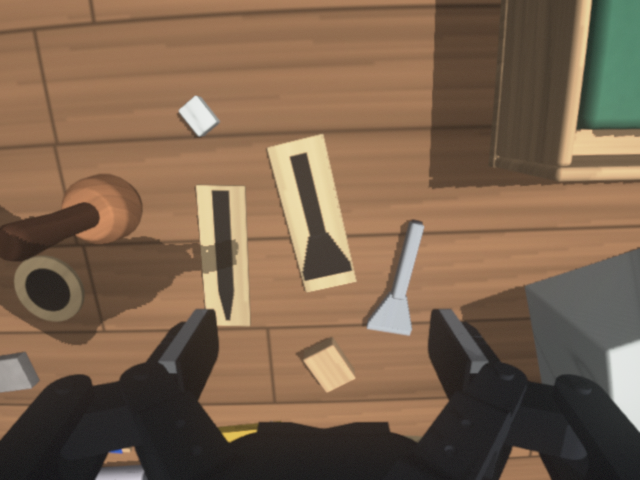

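The wrist view shows the point pad at (223,255), the bolster pad at (310,212), the bolster at (400,280), the mallet head at (102,208) and the bed at (48,289). On to the other side.

Call:
servo_tool(
  plan=[
    [8.5, -5, -57, 0, 0, 0, 0],
    [8.5, -5, -57, 0, 0, 0, 0],
    [8.5, -5, -57, 0, 0, 0, 0],
    [8.5, -5, -57, 0, 0, 0, 0],
    [8.5, -5, -57, 0, 0, 0, 0],
    [8.5, -5, -57, 0, 0, 0, 0],
    [8.5, -5, -57, 0, 0, 0, 0],
    [8.5, -5, -57, 0, 0, 0, 0],
    [8.5, -5, -57, 0, 0, 0, 0],
    [8.5, -5, -57, 0, 0, 0, 0],
  ],
)

```text
clock: 2.2
position: [0.4969, -0.1998, 0.2802]
tool_rot: [3.141, 0.0, 3.109]
force: [0.9, 0.5, -0.2]
grip_width: 0.0853
finger_force: 0.0
```

Call:
servo_tool(
  plan=[
    [8.5, 0, 0, 0, 0, 0, 0],
    [8.5, 0, 0, 0, 0, 0, 0],
  ],
)

```text
clock: 2.4
position: [0.4968, -0.199, 0.2798]
tool_rot: [3.141, -0.001, 3.107]
force: [-0.3, 0.2, -0.2]
grip_width: 0.0847
finger_force: 0.0
```

```bash
python3 -c "
from h import *
wshot('w2')
go(.50,-.27,.28,178)
print(np.round(bot.observe()['qpos'],2))"
```

```text
pos [ 0.497  -0.1979  0.2799] rpy [ 1.7996e+02 -4.0000e-02  1.7810e+02] F [0.6 0.2 0.6] w 0.0851
move [-0.54, -7.19, -0.01] [0.04, -0.04, 0.1]
[ 0.11  0.33  0.2   1.79 -0.08  1.03  1.88]
```

View pics/w2.png

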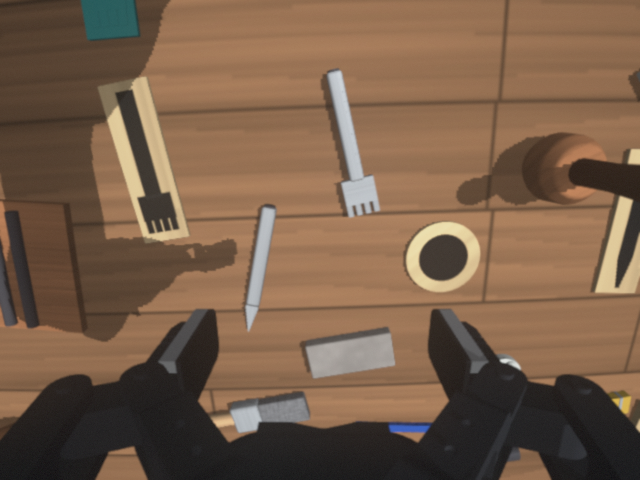

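The second view shows the claw pad at (145,160), the claw at (352,145), the point at (261,265) and the bed at (443,256). The block at (350,352) and the brush lie beyond them. Now the precise poses.

```bash
cat >> h.py <<'E'
def axis(q,barlen):
    "q: mask points (plane, m); cutting end towards +x. returns head end, tip distance, yaw"
    mu=q.mean(0);d=np.linalg.eigh(np.cov((q-mu).T))[1][:,1];d=d*np.sign(d[0])
    for _ in range(3):
        n=np.array([-d[1],d[0]]);s=(q-mu)@d;t=(q-mu)@n;s0=np.percentile(s,.3)
        b=(s>s0+.004)&(s<s0+barlen); e=np.arange(s0+.004,s0+barlen,.004)
        S,C=[],[]
        for a in e:
            k=b&(s>=a)&(s<a+.004)
            if k.sum()>3:S.append(a+.002);C.append((t[k].min()+t[k].max())/2)
        m,c=np.polyfit(S,C,1);mu=mu+n*c;d=d+n*m;d/=np.linalg.norm(d)
    s=(q-mu)@d;W=[np.ptp(t[b])]
    return mu+d*s.min(),s.max()-s.min(),np.degrees(np.arctan2(d[1],d[0])),round(W[0],4)
def find(w,kind,px,z,amin=150):
    d=np.load(f"pics/{w}.npy",allow_pickle=True).item() if isinstance(w,str) else w
    f=d["f"];m=masks(f["frame"])[kind]
    c,a,p=min(blobs(m,amin),key=lambda b:np.hypot(*(b[2]-px).T).min())
    return np.array([onz(f,u,z,d["T"])[:2] for u in p])
BL=dict(point=.085,claw=.105,bolster=.085);HD=dict(point=.085,claw=.080,bolster=.075)
def tool(w,k,px,kind="steel",z=.008):
    h,L,y,W=axis(find(w,kind,px,z),BL[k]);o=h+HD[k]*np.array([np.cos(np.radians(y)),np.sin(np.radians(y))])
    print(k,kind,"origin",np.round(o,4),"yaw",round(y,2),"len",round(L,4),"w",W);return o,y
E
python3 - <<'E'
from h import *
tool("w2","point",(261,260));tool("w2","claw",(348,130));tool("w1","bolster",(408,260))
tool("w1","point",(224,270),"black",.006);tool("w2","claw",(140,150),"black",.006);tool("w1","bolster",(310,200),"black",.006)
for w,px in(("w1",(48,289)),("w2",(443,256))):
    q=find(w,"black",px,.006);c,r=cv2.minEnclosingCircle(q.astype(np.float32)*1000);print("bed",np.round(q.mean(0),4),np.round(c),r)
E
```

```text
point steel origin [ 0.5832 -0.2799] yaw -14.16 len 0.1683 w 0.0184
claw steel origin [ 0.4384 -0.1665] yaw 11.62 len 0.1595 w 0.0181
bolster steel origin [0.5727 0.3941] yaw -12.53 len 0.1501 w 0.0201
point black origin [ 0.8571 -0.1693] yaw 117.24 len 0.9252 w 0.1229
claw black origin [ 0.577  -0.5764] yaw -6.19 len 0.1429 w 0.0086
bolster black origin [ 0.8617 -0.1782] yaw 117.24 len 0.9252 w 0.1229
bed [ 0.5727 -0.0548] [573. -55.] 28.30032730102539
bed [ 0.8342 -0.22  ] [ 950. -220.] 518.3629150390625
```

```bash
python3 - <<'E'
import cv2
for n,P in(("w1",[(224,270),(305,190),(327,262),(48,289),(210,270),(300,240)]),("w2",[(136,140),(155,210),(443,256),(160,160),(180,300)])):
    h=cv2.cvtColor(cv2.imread(f"pics/{n}.png"),cv2.COLOR_BGR2HSV);print(n,[h[v,u].tolist() for u,v in P])
E
sed -i 's/black=(V<50)/black=((V<75)\&(S<75))/' h.py
cat > m.py <<'E'
from h import *
tool("w1","point",(224,270),"black",.006);tool("w2","claw",(140,150),"black",.006);tool("w1","bolster",(310,200),"black",.006)
for w,px in(("w1",(48,289)),("w2",(443,256))):
    q=find(w,"black",px,.006);c,r=cv2.minEnclosingCircle(q.astype(np.float32)*1000);print("bed",np.round(q.mean(0),4),np.round(c),r)
E
python3 m.py
```

```text
w1 [[14, 55, 69], [15, 61, 75], [14, 53, 72], [19, 51, 40], [18, 84, 146], [22, 74, 234]]
w2 [[15, 49, 62], [9, 53, 62], [14, 57, 67], [18, 83, 205], [13, 115, 164]]
point black origin [0.5425 0.1773] yaw -4.79 len 0.1618 w 0.0174
claw black origin [ 0.4506 -0.3975] yaw 7.29 len 0.1568 w 0.018
bolster black origin [0.5538 0.3018] yaw 11.16 len 0.0847 w 0.0554
bed [ 0.5728 -0.0549] [573. -55.] 29.19976043701172
bed [ 0.5731 -0.055 ] [574. -55.] 27.867713928222656
```

```bash
sed -i 's/(V<75)&(S<75)/(V<100)\&(S<80)/' h.py; python3 m.py; python3 -c "
from h import *
go(.5832,-.2799,.10,165.8)
for w,px in(('top',0),):
    f=np.load('pics/top0.npy',allow_pickle=True).item()"
```

```text
point black origin [0.5416 0.1788] yaw -3.41 len 0.1642 w 0.02
claw black origin [ 0.4497 -0.3976] yaw 7.39 len 0.1582 w 0.0192
bolster black origin [0.4939 0.29  ] yaw 11.29 len 0.1464 w 0.017
bed [ 0.5729 -0.0549] [573. -55.] 30.21605682373047
bed [ 0.5732 -0.055 ] [574. -55.] 28.702600479125977
pos [ 0.497  -0.1979  0.2799] rpy [ 1.7996e+02 -4.0000e-02  1.7810e+02] F [0.6 0.2 0.6] w 0.0851
move [-8.9, -7.92, 17.98] [0.04, -0.04, 12.3]
```

Call:
servo_tool(
  plan=[
    [4.5, -9, -8, 12, 0, 0, 12.3],
    [4.5, -9, -8, 18, 0, 0, 12.3],
    [4.5, -9, -8, 18, 0, 0, 12.3],
    [4.5, -9, -8, 18, 0, 0, 12.3],
    [4.5, -9, -8, 18, 0, 0, 12.3],
    [4.5, -9, -8, 18, 0, 0, 12.3],
    [4.5, -9, -8, 18, 0, 0, 12.3],
    [4.5, -9, -8, 18, 0, 0, 12.3],
    [4.5, -9, -8, 18, 0, 0, 12.3],
    [4.5, -9, -8, 18, 0, 0, 12.3],
  ],
)

```text
clock: 3.45
position: [0.5843, -0.2821, 0.1015]
tool_rot: [3.142, 0.002, 2.893]
force: [-1.3, -0.3, -0.3]
grip_width: 0.0455
finger_force: 0.0
```

```bash
python3 -c "
from h import *
go(.5847,-.2803,.004,165.8)
wshot('w3');print(np.round(bot.observe()['qpos'],2))"
```

```text
pos [ 0.5843 -0.2821  0.1015] rpy [1.8000e+02 9.0000e-02 1.6574e+02] F [-1.3 -0.3 -0.3] w 0.0455
move [0.02, 0.18, 9.75] [0.0, 0.09, -0.06]
[ 0.23  0.72  0.2   1.64 -0.19  0.8   1.84]
```

View pics/w3.png

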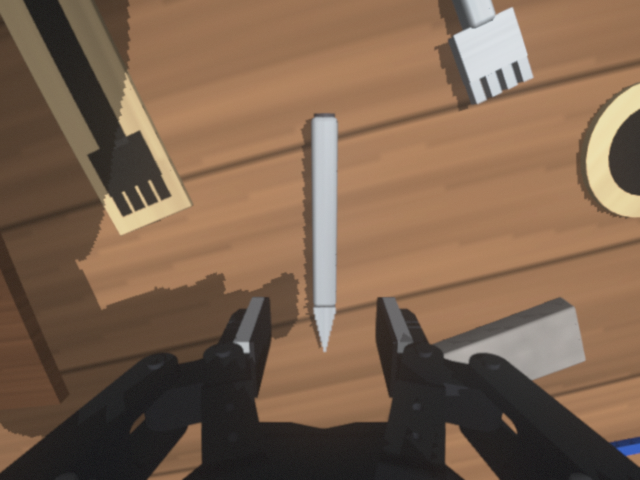

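The chisel (324,230) is centred and aligned between the fingers. Descending and gripping.

Call:
servo_tool(
  plan=[
    [4.5, 0, 0.2, 3, 0, 0, 0],
    [4.5, 0, 0.2, 6, 0, 0, 0],
    [4.5, 0, 0.2, 8, 0, 0, 0],
    [4.5, 0, 0.2, 9.2, 0, 0, 0],
    [4.5, 0, 0.2, 9.7, 0, 0, 0],
    [4.5, 0, 0.2, 9.7, 0, 0, 0],
    [0.8, 0, 0.2, 9.7, 0, 0, 0],
    [0.8, 0, 0.2, 9.7, 0, 0, 0],
    [0.8, 0, 0.2, 9.7, 0, 0, 0],
    [0.8, 0, 0.2, 9.7, 0, 0, 0],
  ],
  force=60,
)

```text
clock: 4.5
position: [0.585, -0.2808, 0.0045]
tool_rot: [-3.141, 0.002, 2.892]
force: [-2.2, 1.1, 8.1]
grip_width: 0.0144
finger_force: 59.4
```

Call:
servo_tool(
  plan=[
    [0.8, 0, 0, 0, 0, 0, 0],
    [0.8, 0, 0, 0, 0, 0, 0],
    [0.8, 0, 0, 0, 0, 0, 0],
    [0.8, 0, 0, 0, 0, 0, 0],
  ],
)

```text
clock: 4.9
position: [0.585, -0.2808, 0.0046]
tool_rot: [-3.141, 0.002, 2.892]
force: [-1.8, 0.2, 7.9]
grip_width: 0.0144
finger_force: 59.4
```

Call:
servo_tool(
  plan=[
    [0.8, 0, 0, -1, 0, 0, 0],
    [0.8, 0, 0, -4, 0, 0, 0],
    [0.8, 0, 0, -8, 0, 0, 0],
    [0.8, 0, 0, -12, 0, 0, 0],
    [0.8, 0, 0, -16, 0, 0, 0],
    [0.8, 0, 0, -20, 0, 0, 0],
    [0.8, 0, 0, -22, 0, 0, 0],
    [0.8, 0, 0, -22, 0, 0, 0],
  ],
)

```text
clock: 5.7
position: [0.5854, -0.2811, 0.2274]
tool_rot: [-3.141, 0.005, 2.892]
force: [-0.9, 0.9, -2.1]
grip_width: 0.014
finger_force: 59.1
```

```bash
python3 -c "
from h import *
wshot('w4')
d=np.load('pics/w4.npy',allow_pickle=True).item()
go(.5412,.1788,.225,176.5)"
```

```text
pos [ 0.5847 -0.2806  0.225 ] rpy [-1.7999e+02  1.5000e-01  1.6571e+02] F [ 0.2  0.2 -4. ] w 0.0139
move [15.56, 43.45, -0.04] [-0.02, 0.15, -10.79]
```

View pics/w4.png

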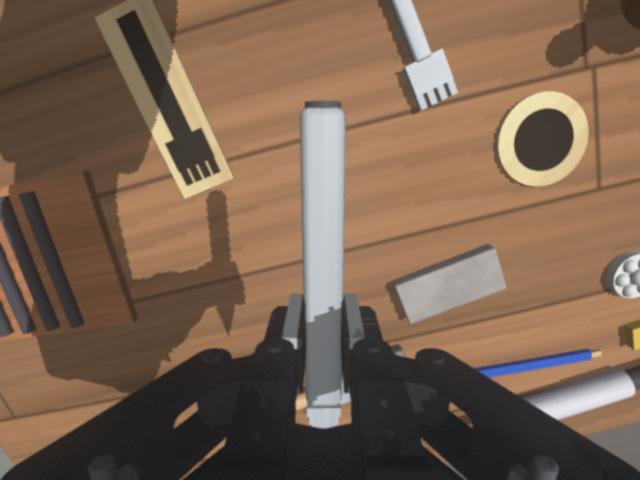

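The chisel is held straight, with its head at (323,105). Transferring.

```bash
python3 -c "
from h import *
d=np.load('pics/w4.npy',allow_pickle=True).item();f=d['f'];T=np.array(f['T_tool_cam'])
for v,z in((108,-.012),(101,.004)): print(onz(f,(323,v),z,T))"
```

```text
[ 0.08385204  0.00132295 -0.012     ]
[0.08718259 0.00133196 0.004     ]
```

Call:
servo_tool(
  plan=[
    [0.8, 1, 2.5, 0, 0, 0, -1],
    [0.8, 3, 7, 0, 0, 0, -3],
    [0.8, 5, 11.5, 0, 0, 0, -5],
    [0.8, 7, 16, 0, 0, 0, -7],
    [0.8, 9, 21, 0, 0, 0, -9],
    [0.8, 10.5, 25.5, 0, 0, 0, -10.8],
    [0.8, 12, 30, 0, 0, 0, -10.8],
    [0.8, 13.5, 34.5, 0, 0, 0, -10.8],
    [0.8, 14.5, 38, 0, 0, 0, -10.8],
    [0.8, 15.2, 41, 0, 0, 0, -10.8],
  ],
)

```text
clock: 6.75
position: [0.537, 0.1566, 0.2222]
tool_rot: [-3.141, -0.002, 3.082]
force: [0.4, -0.8, -2.5]
grip_width: 0.0144
finger_force: 59.1
```

Call:
servo_tool(
  plan=[
    [0.8, 0.3, 2, 0, 0, 0, 0],
    [0.8, 0.3, 2.4, 0, 0, 0, 0],
    [0.8, 0.3, 2.4, 0, 0, 0, 0],
  ],
)

```text
clock: 7.05
position: [0.5361, 0.1787, 0.2223]
tool_rot: [-3.141, -0.001, 3.082]
force: [0.7, -0.8, -3.1]
grip_width: 0.0138
finger_force: 59.1
```

```bash
python3 -c "
from h import *
go(.5412,.1788,.012,176.5)"
```

```text
pos [0.5361 0.1787 0.2223] rpy [-1.7995e+02 -9.0000e-02  1.7658e+02] F [ 0.7 -0.8 -3.1] w 0.0138
move [-0.54, 0.06, 21.03] [-0.05, -0.09, 0.08]
```

Call:
servo_tool(
  plan=[
    [0.8, -0.3, 0.1, 3, 0, 0, 0],
    [0.8, -0.5, 0.1, 7, 0, 0, 0],
    [0.8, -0.5, 0.1, 11, 0, 0, 0],
    [0.8, -0.5, 0.1, 15, 0, 0, 0],
    [0.8, -0.5, 0.1, 17.5, 0, 0, 0],
    [0.8, -0.5, 0.1, 19, 0, 0, 0],
    [0.8, -0.5, 0.1, 19.5, 0, 0, 0],
    [0.8, -0.5, 0.1, 20, 0, 0, 0],
    [0.8, -0.5, 0.1, 20.3, 0, 0, 0],
    [0.8, -0.5, 0.1, 20.3, 0, 0, 0],
  ],
)

```text
clock: 8.05
position: [0.5422, 0.1792, 0.0208]
tool_rot: [3.141, 0.001, 3.081]
force: [0.7, -0.1, -2.7]
grip_width: 0.0139
finger_force: 59.0
```

```bash
python3 -c "
from h import *
go(.5412,.1788,.0106,176.5)"
```

```text
pos [0.5422 0.1792 0.0208] rpy [1.7998e+02 5.0000e-02 1.7651e+02] F [ 0.7 -0.1 -2.7] w 0.0139
move [0.09, -0.05, 1.02] [0.02, 0.05, 0.01]
```

Call:
servo_tool(
  plan=[
    [0.8, 0.1, 0, 0.3, 0, 0, 0],
    [0.8, 0.1, 0, 0.5, 0, 0, 0],
    [0.8, 0.1, 0, 0.7, 0, 0, 0],
    [0.8, 0.1, 0, 0.8, 0, 0, 0],
    [0.8, 0.1, 0, 0.9, 0, 0, 0],
    [0.8, 0.1, 0, 1.0, 0, 0, 0],
    [0.8, 0.1, 0, 1.0, 0, 0, 0],
    [0.8, 0.1, 0, 1.0, 0, 0, 0],
  ],
)

```text
clock: 8.85
position: [0.5409, 0.1792, 0.0106]
tool_rot: [3.142, 0.0, 3.081]
force: [-2.5, -1.1, 6.5]
grip_width: 0.0141
finger_force: 60.0
```

Call:
servo_tool(
  plan=[
    [2.2, 0, 0, 0, 0, 0, 0],
    [2.6, 0, 0, 0, 0, 0, 0],
    [4, 0, 0, 0, 0, 0, 0],
    [4, 0, 0, 0, 0, 0, 0],
    [4, 0, 0, -2, 0, 0, 0],
    [4, 0, 0, -5, 0, 0, 0],
    [4, 0, 0, -9, 0, 0, 0],
    [4, 0, 0, -13, 0, 0, 0],
    [4, 0, 0, -17, 0, 0, 0],
    [4, 0, 0, -21, 0, 0, 0],
  ],
)

```text
clock: 9.85
position: [0.5406, 0.1791, 0.2221]
tool_rot: [3.142, 0.0, 3.081]
force: [-0.5, 0.2, -0.2]
grip_width: 0.0401
finger_force: 0.0
```

```bash
python3 -c "
from h import *
wshot('w5');go(.4406,-.1661,.21,11.6);print(np.round(bot.observe()['qpos'],2))
d=np.load('pics/w5.npy',allow_pickle=True).item()
m=masks(d['f']['frame'])['steel']
for c,a,p in blobs(m,300): print(np.round(c),a,np.round(onz(d['f'],c,.014,d['T']),3))"
```

```text
pos [0.5429 0.1798 0.2282] rpy [179.8    0.38 176.48] F [2.6 0.9 8.9] w 0.0402
move [8.1, -35.16, 1.64] [0.59, -0.22, 164.88]
[-0.52  0.44  0.13  1.76 -0.07  0.94  1.15]
[300.  23.] 1522 [0.375 0.171 0.014]
[323. 198.] 2958 [0.528 0.181 0.014]
[532. 237.] 4411 [0.58  0.39  0.014]
[  5. 190.] 349 [ 0.499 -0.134  0.014]
[ 82. 223.] 349 [ 0.537 -0.062  0.014]
[256. 323.] 745 [0.659 0.101 0.014]
[390. 322.] 720 [0.667 0.245 0.014]
[ 37. 364.] 3251 [ 0.7   -0.163  0.014]
[  7. 422.] 447 [ 0.785 -0.234  0.014]
[461. 458.] 1468 [0.869 0.335 0.014]
[174. 474.] 364 [ 0.873 -0.034  0.014]
```

View pics/w5.png

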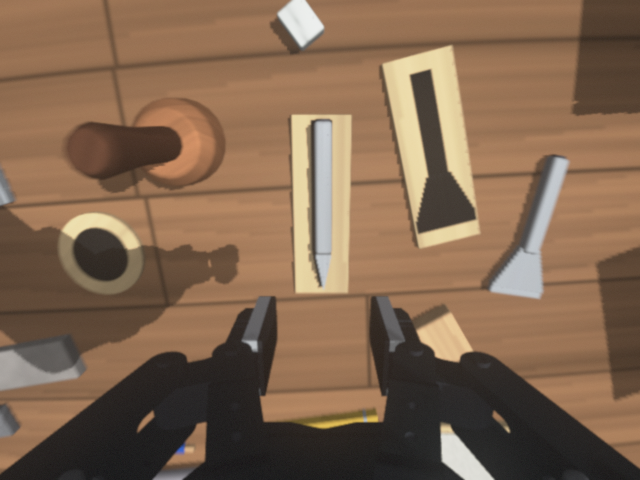

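The point chisel lies on its silhouette (323,200). Now to the claw with the tool turned half round, to spare the last joint.

Call:
servo_tool(
  plan=[
    [4.5, 2, -5, 0, 0, 0, 8.5],
    [4.5, 4, -9, 0, 0, 0, 17],
    [4.5, 6, -13, 0, 0, 0, 25.5],
    [4.5, 8, -17, 0, 0, 0, 34],
    [4.5, 8, -21, 0, 0, 0, 42.5],
    [4.5, 8, -25, 0, 0, 0, 51],
    [4.5, 8, -29, 0, 0, 0, 59.5],
    [4.5, 8, -33, 0, 0, 0, 68],
    [4.5, 8, -35, 0, 0, 0, 76.5],
    [4.5, 8, -35, 0, 0, 0, 85],
  ],
)

```text
clock: 10.9
position: [0.4391, -0.1682, 0.2205]
tool_rot: [3.141, 0.001, 1.587]
force: [-0.4, 1.9, -0.3]
grip_width: 0.0448
finger_force: 0.0
```

Call:
servo_tool(
  plan=[
    [4.5, 0, 0, 0, 0, 0, 8.5],
    [4.5, 0, 0, 0, 0, 0, 17],
    [4.5, 0, 0, 0, 0, 0, 25.5],
    [4.5, 0, 0, 0, 0, 0, 34],
    [4.5, 0, 0, 0, 0, 0, 42.5],
    [4.5, 0, 0, 0, 0, 0, 51],
    [4.5, 0, 0, 0, 0, 0, 59.5],
    [4.5, 0, 0, 0, 0, 0, 68],
    [4.5, 0, 0, 0, 0, 0, 76.5],
    [4.5, 0, 0, 0, 0, 0, 80],
  ],
)

```text
clock: 11.9
position: [0.4397, -0.1651, 0.2203]
tool_rot: [3.141, 0.0, 0.195]
force: [-0.5, -0.4, -0.5]
grip_width: 0.045
finger_force: 0.0
```

```bash
python3 -c "
from h import *
go(.4406,-.1661,.09,11.6);print(np.round(bot.observe()['qpos'],2))"
```

```text
pos [ 0.4397 -0.1651  0.2203] rpy [1.7999e+02 1.0000e-02 1.1180e+01] F [-0.5 -0.4 -0.5] w 0.045
move [0.07, 0.11, 13.03] [0.01, 0.01, -0.42]
[-0.48  0.44  0.96  2.04 -0.47  0.89 -0.64]
```

Call:
servo_tool(
  plan=[
    [4.5, 0.1, 0.1, 3, 0, 0, -0.4],
    [4.5, 0.1, 0.1, 7, 0, 0, -0.4],
    [4.5, 0.1, 0.1, 10, 0, 0, -0.4],
    [4.5, 0.1, 0.1, 12, 0, 0, -0.4],
    [4.5, 0.1, 0.1, 12, 0, 0, -0.4],
    [4.5, 0.1, 0.1, 12, 0, 0, -0.4],
  ],
)

```text
clock: 12.5
position: [0.4409, -0.1664, 0.1008]
tool_rot: [3.141, 0.0, 0.207]
force: [-0.1, 0.1, 1.3]
grip_width: 0.0451
finger_force: 0.0
```

```bash
python3 -c "
from h import *
wshot('w6');go(.4406,-.1661,.004,11.6);print(np.round(bot.observe()['qpos'],2))
tool('w6','claw',(323,200))
d=np.load('pics/w6.npy',allow_pickle=True).item()
for c,a,p in blobs(masks(d['f']['frame'])['steel'],300): print(np.round(c),a,p.min(0),p.max(0))"
```

```text
pos [ 0.4412 -0.1664  0.1012] rpy [ 1.7997e+02 -5.0000e-02  1.1900e+01] F [0.6 0.2 0.8] w 0.0449
move [-0.06, -0.04, 9.72] [0.03, -0.05, 0.3]
[-0.29  0.62  0.72  2.13 -0.69  0.64 -0.44]
claw steel origin [ 0.4349 -0.1677] yaw 11.42 len 0.1621 w 0.0171
[202.  46.] 3829 [127.   0.] [259.  75.]
[326. 220.] 7834 [296. 130.] [357. 357.]
[248. 324.] 701 [234. 297.] [263. 352.]
[398. 323.] 684 [382. 297.] [412. 352.]
```

View pics/w6.png

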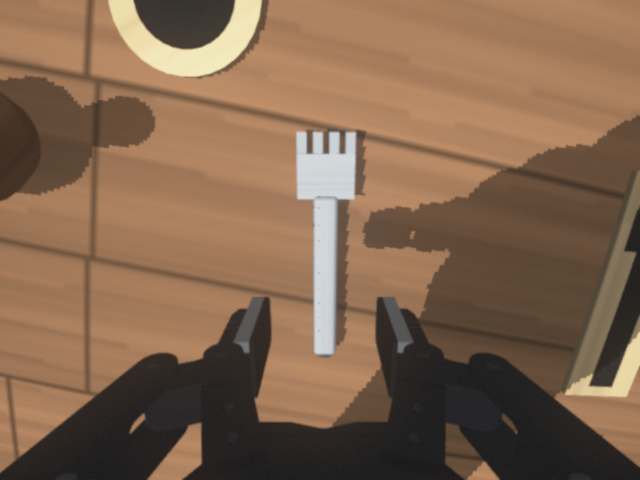

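The claw sits straight between the fingers (325,280). Gripping.

Call:
servo_tool(
  plan=[
    [4.5, -0.1, -0.1, 3, 0, 0, 0.3],
    [4.5, -0.1, -0.1, 6, 0, 0, 0.3],
    [4.5, -0.1, -0.1, 8, 0, 0, 0.3],
    [4.5, -0.1, -0.1, 9.2, 0, 0, 0.3],
    [4.5, -0.1, -0.1, 9.7, 0, 0, 0.3],
    [4.5, -0.1, -0.1, 9.7, 0, 0, 0.3],
    [0.8, -0.1, -0.1, 9.7, 0, 0, 0.3],
    [0.8, -0.1, -0.1, 9.7, 0, 0, 0.3],
    [0.8, -0.1, -0.1, 9.7, 0, 0, 0.3],
    [0.8, -0.1, -0.1, 9.7, 0, 0, 0.3],
  ],
)

```text
clock: 13.55
position: [0.4403, -0.1655, 0.0044]
tool_rot: [3.141, -0.002, 0.203]
force: [-1.5, 1.1, 17.4]
grip_width: 0.0145
finger_force: 58.6
```

Call:
servo_tool(
  plan=[
    [0.8, 0, 0, 0, 0, 0, 0],
    [0.8, 0, 0, 0, 0, 0, 0],
    [0.8, 0, 0, 0, 0, 0, 0],
  ],
)

```text
clock: 13.85
position: [0.4403, -0.1655, 0.0044]
tool_rot: [3.141, -0.002, 0.203]
force: [-1.4, 0.4, 16.8]
grip_width: 0.0145
finger_force: 58.6
```

Call:
servo_tool(
  plan=[
    [0.8, 0, 0, -1, 0, 0, 0],
    [0.8, 0, 0, -3, 0, 0, 0],
    [0.8, 0, 0, -6, 0, 0, 0],
    [0.8, 0, 0, -9, 0, 0, 0],
    [0.8, 0, 0, -10, 0, 0, 0],
    [0.8, 0, 0, -10, 0, 0, 0],
    [0.8, 0, 0, -10, 0, 0, 0],
  ],
)

```text
clock: 14.55
position: [0.4395, -0.1648, 0.1027]
tool_rot: [-3.141, 0.0, 0.203]
force: [-0.4, 0.1, -3.9]
grip_width: 0.0143
finger_force: 60.3
```

```bash
python3 -c "
from h import *
wshot('w7');go(.4513,-.3974,.10,7.4);print(np.round(bot.observe()['qpos'],2))
d=np.load('pics/w7.npy',allow_pickle=True).item()
for c,a,p in blobs(masks(d['f']['frame'])['steel'],300): print(np.round(c),a,p.min(0),p.max(0))
c,a,p=min(blobs(masks(d['f']['frame'])['steel'],300),key=lambda b:abs(b[0][0]-323))
T=np.array(d['f']['T_tool_cam'])
print('tip in tool',onz(d['f'],(p[:,0].mean(),p[:,1].min()),0.000,T))"
```

```text
pos [ 0.4392 -0.1649  0.1024] rpy [-1.7997e+02  6.0000e-02  1.1630e+01] F [-0.1  0.2 -3.3] w 0.0141
move [-3.51, 23.02, 0.23] [-0.03, 0.06, 4.23]
[-0.3   0.62  0.73  2.13 -0.69  0.64 -0.45]
[203.  45.] 3905 [129.   0.] [262.  74.]
[322. 253.] 18626 [271. 131.] [373. 428.]
tip in tool [ 0.07581122 -0.00160995  0.        ]
```

Call:
servo_tool(
  plan=[
    [0.8, -0.3, 2, 0, 0, 0, 0.4],
    [0.8, -1, 6, 0, 0, 0, 1.2],
    [0.8, -1.7, 10, 0, 0, 0, 2],
    [0.8, -2.3, 14, 0, 0, 0, 2.8],
    [0.8, -3, 18, 0, 0, 0, 3.5],
    [0.8, -3.4, 21, 0, 0, 0, 4.2],
    [0.8, -3.5, 22.6, 0, 0, 0, 4.2],
    [0.8, -3.5, 23, 0, 0, 0, 4.2],
    [0.8, -3.5, 23, 0, 0, 0, 4.2],
    [0.8, -3.5, 23, 0, 0, 0, 4.2],
  ],
)

```text
clock: 15.6
position: [0.4515, -0.3965, 0.1026]
tool_rot: [-3.14, 0.001, 0.13]
force: [0.1, 0.7, -3.0]
grip_width: 0.0143
finger_force: 60.2
```

```bash
python3 -c "
from h import *
go(.4513,-.3974,.0106,7.4);print(np.round(bot.observe()['qpos'],2))"
```

```text
pos [ 0.4515 -0.3965  0.1026] rpy [-1.7992e+02  3.0000e-02  7.4400e+00] F [ 0.1  0.7 -3. ] w 0.0143
move [-0.03, 0.1, 9.2] [-0.08, 0.03, 0.04]
[ 0.16  0.78  0.71  1.79 -0.67  0.83 -0.24]
```

Call:
servo_tool(
  plan=[
    [0.8, 0, 0.1, 2, 0, 0, 0],
    [0.8, 0, 0.1, 5, 0, 0, 0],
    [0.8, 0, 0.1, 7, 0, 0, 0],
    [0.8, 0, 0.1, 8, 0, 0, 0],
    [0.8, 0, 0.1, 8.4, 0, 0, 0],
    [0.8, 0, 0.1, 8.7, 0, 0, 0],
    [0.8, 0, 0.1, 8.9, 0, 0, 0],
    [0.8, 0, 0.1, 9.05, 0, 0, 0],
    [0.8, 0, 0.1, 9.15, 0, 0, 0],
    [0.8, 0, 0.1, 9.15, 0, 0, 0],
  ],
)

```text
clock: 16.6
position: [0.4519, -0.3986, 0.012]
tool_rot: [3.141, -0.0, 0.129]
force: [-0.0, -0.2, -3.5]
grip_width: 0.0141
finger_force: 60.1
```

Call:
servo_tool(
  plan=[
    [0.8, 0, -0.1, 0.05, 0, 0, 0],
    [0.8, 0, -0.1, 0.1, 0, 0, 0],
    [0.8, 0, -0.1, 0.15, 0, 0, 0],
    [0.8, 0, -0.1, 0.15, 0, 0, 0],
    [0.8, 0, -0.1, 0.15, 0, 0, 0],
  ],
)

```text
clock: 17.1
position: [0.4517, -0.3976, 0.0105]
tool_rot: [-3.142, -0.0, 0.129]
force: [-1.7, 3.0, 3.2]
grip_width: 0.0144
finger_force: 61.0
```

Call:
servo_tool(
  plan=[
    [2.2, 0, 0, 0, 0, 0, 0],
    [2.6, 0, 0, 0, 0, 0, 0],
    [4, 0, 0, 0, 0, 0, 0],
    [4, 0, 0, 0, 0, 0, 0],
    [4, 0, 0, -2, 0, 0, 0],
    [4, 0, 0, -5, 0, 0, 0],
    [4, 0, 0, -9, 0, 0, 0],
    [4, 0, 0, -13, 0, 0, 0],
    [4, 0, 0, -17, 0, 0, 0],
    [4, 0, 0, -21, 0, 0, 0],
  ],
)

```text
clock: 18.1
position: [0.4514, -0.3975, 0.222]
tool_rot: [3.141, 0.0, 0.129]
force: [0.9, -0.7, -0.3]
grip_width: 0.0397
finger_force: 0.0
```

```bash
python3 -c "
from h import *
wshot('w8');go(.5747,.3937,.225,167.5);print(np.round(bot.observe()['qpos'],2))
tool('w8','claw',(323,200),z=.014)"
```

```text
pos [ 0.4525 -0.3995  0.228 ] rpy [179.73  -0.27   7.36] F [ 1.9 -2.9  8.7] w 0.04
move [22.28, -77.1, 0.04] [0.44, 0.31, -160.14]
[ 0.08  0.64  0.85  1.7  -0.54  1.05 -0.33]
claw steel origin [ 0.446  -0.3973] yaw 7.09 len 0.1619 w 0.0198
```

View pics/w8.png

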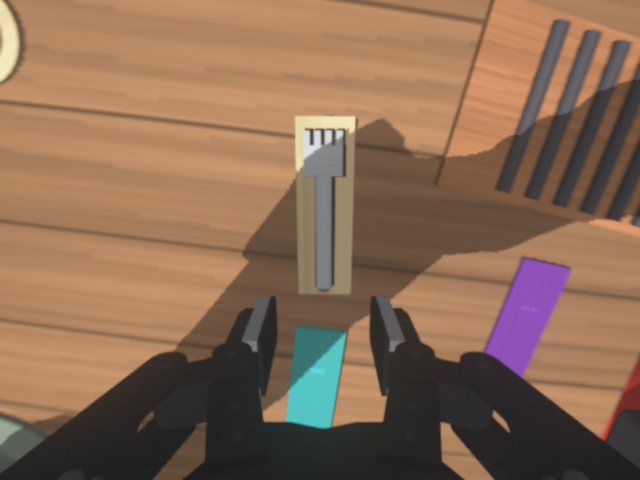

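The claw covers its silhouette (323,210); the turquoise and purple plates are untouched. On to the bolster.

Call:
servo_tool(
  plan=[
    [4.5, 1, -3.5, 0, 0, 0, -8.5],
    [4.5, 2.3, -8, 0, 0, 0, -17],
    [4.5, 3.6, -12.5, 0, 0, 0, -25.5],
    [4.5, 4.9, -17, 0, 0, 0, -34],
    [4.5, 6.2, -21.5, 0, 0, 0, -42.5],
    [4.5, 7.5, -26, 0, 0, 0, -51],
    [4.5, 8.8, -30.5, 0, 0, 0, -59.5],
    [4.5, 10.1, -35, 0, 0, 0, -68],
    [4.5, 11.4, -39.5, 0, 0, 0, -76.5],
    [4.5, 12.7, -44, 0, 0, 0, -85],
  ],
)

```text
clock: 19.15
position: [0.5208, 0.0571, 0.2206]
tool_rot: [3.141, -0.0, 1.619]
force: [0.9, -0.2, 0.5]
grip_width: 0.0447
finger_force: 0.0
```

```bash
python3 -c "
from h import *
go(.5747,.3937,.225,167.5);print(np.round(bot.observe()['qpos'],2))"
```

```text
pos [0.5208 0.0571 0.2206] rpy [ 1.7997e+02 -1.0000e-02  9.2760e+01] F [ 0.9 -0.2  0.5] w 0.0447
move [33.36, 7.0, -0.43] [0.04, 0.01, -74.74]
[-0.58  0.41  0.48  1.9  -0.24  0.89  0.06]
```

Call:
servo_tool(
  plan=[
    [4.5, 4.5, 1, 0, 0, 0, -8.5],
    [4.5, 9, 2, 0, 0, 0, -17],
    [4.5, 13.5, 3, 0, 0, 0, -25.5],
    [4.5, 18, 4, 0, 0, 0, -34],
    [4.5, 22.5, 5, 0, 0, 0, -42.5],
    [4.5, 27, 6, 0, 0, 0, -51],
    [4.5, 31, 6.6, 0, 0, 0, -59.5],
    [4.5, 33.4, 7, 0, 0, 0, -68],
    [4.5, 33.4, 7, 0, 0, 0, -74.7],
    [4.5, 33.4, 7, 0, 0, 0, -74.7],
  ],
)

```text
clock: 20.15
position: [0.5766, 0.392, 0.2197]
tool_rot: [-3.141, -0.001, 2.919]
force: [0.9, -0.4, 0.5]
grip_width: 0.0449
finger_force: 0.0
```

Call:
servo_tool(
  plan=[
    [4.5, 0, 0, 4, 0, 0, 0],
    [4.5, 0, 0, 8, 0, 0, 0],
    [4.5, 0, 0, 11, 0, 0, 0],
    [4.5, 0, 0, 12, 0, 0, 0],
    [4.5, 0, 0, 12, 0, 0, 0],
    [4.5, 0, 0, 12, 0, 0, 0],
  ],
)

```text
clock: 20.75
position: [0.5776, 0.3919, 0.102]
tool_rot: [3.14, 0.001, 2.915]
force: [0.6, -0.5, 0.6]
grip_width: 0.0448
finger_force: 0.0
```

```bash
python3 -c "
from h import *
wshot('w9');go(.5747,.3937,.004,167.5);print(np.round(bot.observe()['qpos'],2))
tool('w9','bolster',(323,200))"
```

```text
pos [0.5777 0.3921 0.1023] rpy [1.7990e+02 1.0000e-01 1.6704e+02] F [ 0.  -0.   0.2] w 0.0449
move [0.34, 0.07, 9.83] [0.1, 0.1, -0.46]
[-0.73  0.78  0.08  1.49 -0.08  0.87  0.72]
bolster steel origin [0.573  0.3935] yaw -12.49 len 0.1495 w 0.017
```

View pics/w9.png

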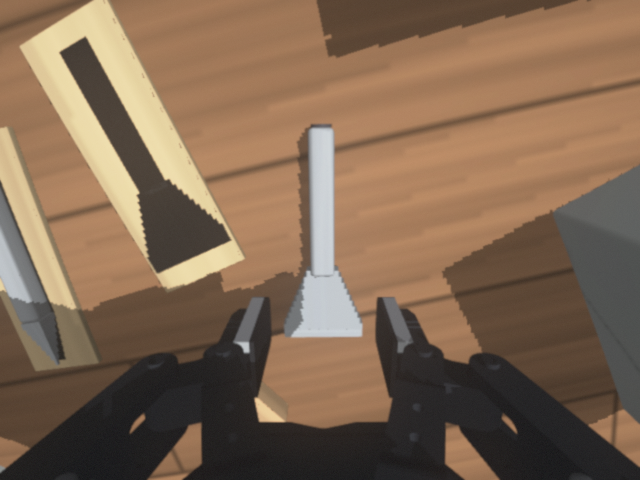

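The bolster (322,220) is aligned. Gripping.

Call:
servo_tool(
  plan=[
    [4.5, 0.3, 0.1, 3, 0, 0, -0.4],
    [4.5, 0.3, 0.1, 6, 0, 0, -0.4],
    [4.5, 0.3, 0.1, 8, 0, 0, -0.4],
    [4.5, 0.3, 0.1, 9.2, 0, 0, -0.4],
    [4.5, 0.3, 0.1, 9.75, 0, 0, -0.4],
    [4.5, 0.3, 0.1, 9.75, 0, 0, -0.4],
    [0.8, 0.3, 0.1, 9.75, 0, 0, -0.4],
    [0.8, 0.3, 0.1, 9.75, 0, 0, -0.4],
    [0.8, 0.3, 0.1, 9.75, 0, 0, -0.4],
    [0.8, 0.3, 0.1, 9.75, 0, 0, -0.4],
  ],
)

```text
clock: 21.8
position: [0.5747, 0.3937, 0.0042]
tool_rot: [3.14, 0.001, 2.923]
force: [-0.9, -1.1, 7.3]
grip_width: 0.0143
finger_force: 59.4
```

Call:
servo_tool(
  plan=[
    [0.8, 0, 0, 0, 0, 0, 0],
    [0.8, 0, 0, 0, 0, 0, 0],
    [0.8, 0, 0, 0, 0, 0, 0],
  ],
)

```text
clock: 22.1
position: [0.5747, 0.3937, 0.0042]
tool_rot: [3.14, 0.001, 2.923]
force: [-1.3, -2.6, 8.2]
grip_width: 0.0147
finger_force: 59.4
```

Call:
servo_tool(
  plan=[
    [0.8, 0, 0, -1, 0, 0, 0],
    [0.8, 0, 0, -3, 0, 0, 0],
    [0.8, 0, 0, -6, 0, 0, 0],
    [0.8, 0, 0, -9, 0, 0, 0],
    [0.8, 0, 0, -10, 0, 0, 0],
    [0.8, 0, 0, -10, 0, 0, 0],
    [0.8, 0, 0, -10, 0, 0, 0],
  ],
)

```text
clock: 22.8
position: [0.5735, 0.3931, 0.1018]
tool_rot: [-3.141, -0.001, 2.924]
force: [-0.5, 0.3, -4.2]
grip_width: 0.0143
finger_force: 59.2
```

```bash
python3 -c "
from h import *
wshot('w10');go(.4946,.2901,.10,191.2)
d=np.load('pics/w10.npy',allow_pickle=True).item();f=d['f'];T=np.array(f['T_tool_cam'])
c,a,p=min(blobs(masks(f['frame'])['steel'],300),key=lambda b:abs(b[0][0]-323))
v=p[:,1].min();k=p[:,1]<v+30
print('head in tool',v,onz(f,(p[k,0].mean(),v),.004,T),onz(f,(p[k,0].mean(),v),-.012,T))"
```

```text
pos [0.5734 0.393  0.1013] rpy [-1.7991e+02 -8.0000e-02  1.6752e+02] F [-0.5  0.5 -3.9] w 0.0144
move [5.47, -11.75, 0.15] [-0.07, -0.1, -23.68]
head in tool 130.0 [0.07663222 0.00133777 0.004     ] [ 0.07667761  0.00133152 -0.012     ]
```

Call:
servo_tool(
  plan=[
    [0.8, 1, -2, 0, 0, 0, -4],
    [0.8, 2.3, -5, 0, 0, 0, -9],
    [0.8, 3.6, -8, 0, 0, 0, -15],
    [0.8, 4.8, -10.5, 0, 0, 0, -20],
    [0.8, 5.4, -11.6, 0, 0, 0, -23.7],
    [0.8, 5.5, -11.8, 0, 0, 0, -23.7],
    [0.8, 5.5, -11.8, 0, 0, 0, -23.7],
    [0.8, 5.5, -11.8, 0, 0, 0, -23.7],
  ],
)

```text
clock: 23.65
position: [0.4951, 0.2907, 0.1023]
tool_rot: [3.142, -0.0, -2.947]
force: [1.0, -0.2, -4.4]
grip_width: 0.0142
finger_force: 59.4
```

```bash
python3 -c "
from h import *
go(.4946,.2901,.0103,191.2)"
```

```text
pos [0.4951 0.2907 0.1023] rpy [ 1.8000e+02 -1.0000e-02 -1.6885e+02] F [ 1.  -0.2 -4.4] w 0.0142
move [0.06, -0.05, 9.2] [0.0, -0.01, -0.05]
```

Call:
servo_tool(
  plan=[
    [0.8, 0, 0, 2, 0, 0, 0],
    [0.8, 0, 0, 5, 0, 0, 0],
    [0.8, 0, 0, 7, 0, 0, 0],
    [0.8, 0, 0, 8, 0, 0, 0],
    [0.8, 0, 0, 8.4, 0, 0, 0],
    [0.8, 0, 0, 8.7, 0, 0, 0],
    [0.8, 0, 0, 8.9, 0, 0, 0],
    [0.8, 0, 0, 9.0, 0, 0, 0],
    [0.8, 0, 0, 9.05, 0, 0, 0],
    [0.8, 0, 0, 9.05, 0, 0, 0],
  ],
)

```text
clock: 24.65
position: [0.495, 0.2902, 0.0126]
tool_rot: [3.141, 0.0, -2.946]
force: [0.2, -0.4, -3.9]
grip_width: 0.014
finger_force: 59.3
```

```bash
python3 -c "
from h import *
go(.4946,.2901,.0103,191.2)"
```

```text
pos [0.495  0.2902 0.0126] rpy [ 1.7999e+02  3.0000e-02 -1.6880e+02] F [ 0.2 -0.4 -3.9] w 0.014
move [0.04, -0.0, 0.23] [0.01, 0.03, 0.0]
```

Call:
servo_tool(
  plan=[
    [0.8, 0, 0, 0.06, 0, 0, 0],
    [0.8, 0, 0, 0.12, 0, 0, 0],
    [0.8, 0, 0, 0.18, 0, 0, 0],
    [0.8, 0, 0, 0.22, 0, 0, 0],
    [0.8, 0, 0, 0.22, 0, 0, 0],
    [0.8, 0, 0, 0.22, 0, 0, 0],
  ],
)

```text
clock: 25.25
position: [0.4948, 0.2901, 0.0102]
tool_rot: [-3.142, -0.0, -2.946]
force: [-1.5, -0.1, 0.6]
grip_width: 0.0145
finger_force: 59.8
```

Call:
servo_tool(
  plan=[
    [2.2, 0, 0, 0, 0, 0, 0],
    [2.6, 0, 0, 0, 0, 0, 0],
    [4, 0, 0, 0, 0, 0, 0],
    [4, 0, 0, 0, 0, 0, 0],
    [4, 0, 0, -2, 0, 0, 0],
    [4, 0, 0, -5, 0, 0, 0],
    [4, 0, 0, -9, 0, 0, 0],
    [4, 0, 0, -13, 0, 0, 0],
    [4, 0, 0, -17, 0, 0, 0],
    [4, 0, 0, -21, 0, 0, 0],
  ],
)

```text
clock: 26.25
position: [0.4946, 0.2899, 0.2219]
tool_rot: [3.142, 0.0, -2.946]
force: [0.2, -0.1, 0.1]
grip_width: 0.0403
finger_force: 0.0
```

```bash
python3 -c "
from h import *
wshot('w11');go(.47,.06,.27,180);print(np.round(bot.observe()['qpos'],2))"
```

```text
pos [0.4967 0.2912 0.2282] rpy [ 179.82    0.41 -168.82] F [2.5 0.6 8.4] w 0.04
move [7.08, -22.15, -4.3] [0.22, 0.39, 11.19]
[-0.61  0.44 -0.03  1.74  0.02  0.95  1.12]
```

View pics/w11.png

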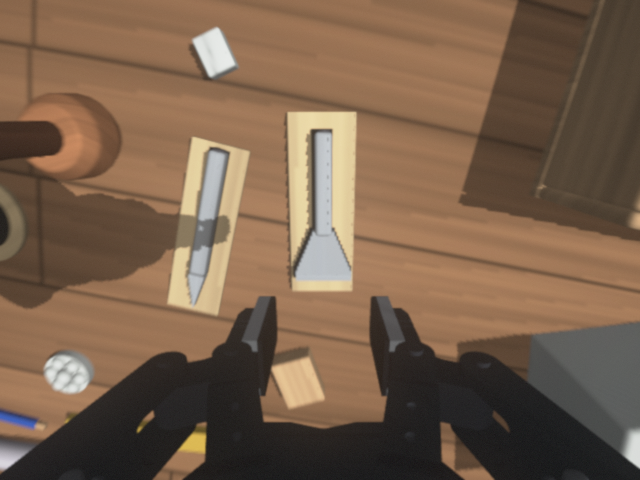

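The bolster covers its silhouette (321,205) and the point (208,225) is fine. The rosette at (68,372) is untouched. Now locating the mallet from several views.

```bash
python3 -c "
from h import *
D={w:np.load(f'pics/{w}.npy',allow_pickle=True).item() for w in('w1','w2','w5','w11')}
for w,u in(('w1',(102,208)),('w2',(566,168)),('w5',(180,142)),('w11',(72,137))):
    print(w,'head',np.round(onz(D[w]['f'],u,.032,D[w]['T']),4))
for w,u in(('w5',(92,150)),('w1',(12,241))): print(w,'top',np.round(onz(D[w]['f'],u,.163,D[w]['T']),4))
h=cv2.cvtColor(D['w5']['f']['frame'],cv2.COLOR_BGR2HSV)
for u in((92,150),(130,150),(150,140),(190,115),(205,150),(180,175),(195,140),(250,140),(100,180),(210,200)): print(u,h[u[1],u[0]])
"
```

```text
w1 head [0.4661 0.0578 0.032 ]
w2 head [0.4669 0.0644 0.032 ]
w5 head [0.4666 0.0586 0.032 ]
w11 head [0.4673 0.0575 0.032 ]
w5 top [0.4661 0.059  0.163 ]
w1 top [0.4642 0.0624 0.163 ]
(92, 150) [ 11 122 107]
(130, 150) [ 10 117  70]
(150, 140) [ 10 122  73]
(190, 115) [ 12 129 176]
(205, 150) [ 12 129 174]
(180, 175) [ 12 129 168]
(195, 140) [ 12 132 209]
(250, 140) [ 13 112 155]
(100, 180) [ 13 109  91]
(210, 200) [ 13 115 169]
```

Call:
servo_tool(
  plan=[
    [8.5, 0.8, -4, -1, 0, 0, 2],
    [8.5, 1, -8, -2, 0, 0, 5],
    [8.5, 1, -12, -3, 0, 0, 8],
    [8.5, 1, -16, -3, 0, 0, 11.2],
    [8.5, 1, -20, -3, 0, 0, 11.2],
    [8.5, 1, -23, -3, 0, 0, 11.2],
    [8.5, 1, -23, -3, 0, 0, 11.2],
    [8.5, 1, -23, -3, 0, 0, 11.2],
    [8.5, 1, -23, -3, 0, 0, 11.2],
  ],
)

```text
clock: 27.2
position: [0.5296, 0.0637, 0.2501]
tool_rot: [3.141, -0.0, -3.14]
force: [0.6, 0.1, -0.1]
grip_width: 0.0852
finger_force: 0.0
```

```bash
python3 -c "
from h import *
wshot('w12');go(.467,.059,.25,180);print(np.round(bot.observe()['qpos'],2))
d=np.load('pics/w12.npy',allow_pickle=True).item()
f=d['f'];Ti=np.linalg.inv(d['T']);
for z in(.03,.165):
    c=Ti@[.467,.059,z,1];s=c[:2]/c[2];s=s*(1+f['k1']*(s@s));print(z,s*f['mtx'][0,0]+f['mtx'][:2,2])
"
```

```text
pos [0.5296 0.0638 0.25  ] rpy [ 1.7998e+02 -1.0000e-02 -1.7990e+02] F [-0.1 -1.3 -1. ] w 0.0852
move [6.26, -0.46, 0.01] [0.02, -0.01, 0.1]
[-0.29  0.36  0.07  1.82 -0.03  0.96  1.37]
0.03 [316.5724029  144.25757468]
0.165 [313.00111636 153.227683  ]
```

View pics/w12.png

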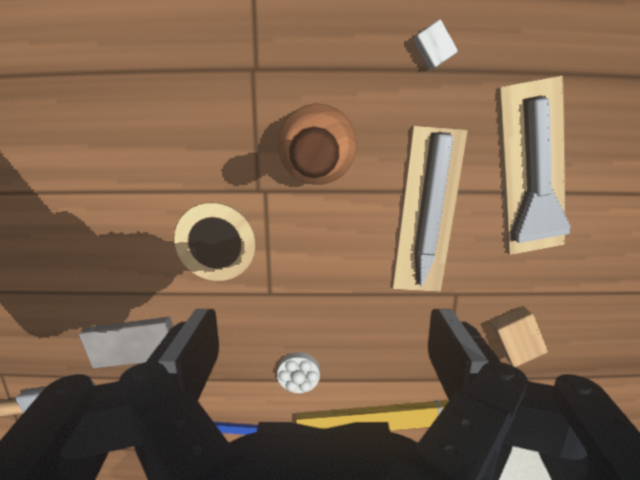

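The mallet's handle top is at (314,152) and its head at (317,144), matching (0.467, 0.059). Moving over it and descending.

Call:
servo_tool(
  plan=[
    [8.5, 3, -0.4, 0, 0, 0, 0],
    [8.5, 6.2, -0.4, 0, 0, 0, 0],
    [8.5, 6.2, -0.4, 0, 0, 0, 0],
    [8.5, 6.2, -0.4, 0, 0, 0, 0],
    [8.5, 6.2, -0.4, 3, 0, 0, 0],
    [8.5, 6.2, -0.4, 6, 0, 0, 0],
    [8.5, 6.2, -0.4, 8, 0, 0, 0],
  ],
)

```text
clock: 27.95
position: [0.468, 0.059, 0.1684]
tool_rot: [-3.141, -0.001, -3.141]
force: [0.3, 0.3, -0.3]
grip_width: 0.0851
finger_force: 0.0
```

```bash
python3 -c "
from h import *
go(.467,.0595,.105,180)"
```

```text
pos [0.468  0.059  0.1684] rpy [-1.7999e+02 -4.0000e-02 -1.7994e+02] F [ 0.3  0.3 -0.3] w 0.0851
move [0.1, 0.05, 6.34] [-0.01, -0.04, 0.06]
```

Call:
servo_tool(
  plan=[
    [8.5, 0.1, 0, 2, 0, 0, 0],
    [8.5, 0.1, 0, 4, 0, 0, 0],
    [8.5, 0.1, 0, 5.5, 0, 0, 0],
    [8.5, 0.1, 0, 6.3, 0, 0, 0],
    [8.5, 0.1, 0, 6.3, 0, 0, 0],
    [5, 0.1, 0, 6.3, 0, 0, 0],
    [3.5, 0.1, 0, 6.3, 0, 0, 0],
    [3.2, 0.1, 0, 6.3, 0, 0, 0],
    [2, 0.1, 0, 6.3, 0, 0, 0],
    [2, 0.1, 0, 6.3, 0, 0, 0],
  ],
  force=50,
)

```text
clock: 28.95
position: [0.4672, 0.0585, 0.1077]
tool_rot: [3.141, 0.001, 3.142]
force: [-0.8, -0.9, 9.0]
grip_width: 0.028
finger_force: 48.3
```

Call:
servo_tool(
  plan=[
    [2, 0, 0, 0, 0, 0, 0],
    [2, 0, 0, 0, 0, 0, 0],
    [2, 0, 0, 0, 0, 0, 0],
    [2, 0, 0, 0, 0, 0, 0],
  ],
)

```text
clock: 29.35
position: [0.4672, 0.0585, 0.1077]
tool_rot: [3.141, 0.001, 3.142]
force: [-0.7, -1.0, 8.3]
grip_width: 0.0281
finger_force: 48.3
```

```bash
python3 -c "
from h import *
go(.573,-.055,.16,180)"
```

```text
pos [0.4672 0.0585 0.1077] rpy [1.7999e+02 7.0000e-02 1.8000e+02] F [-0.7 -1.   8.3] w 0.0281
move [-10.59, -11.35, -5.22] [0.01, 0.07, -0.0]
```

Call:
servo_tool(
  plan=[
    [2, 0, 0, -0.5, 0, 0, 0],
    [2, 0, 0, -1.5, 0, 0, 0],
    [2, 0, 0, -3.5, 0, 0, 0],
    [2, 0, 0, -5, 0, 0, 0],
    [2, -1, -1, -5.2, 0, 0, 0],
    [2, -3, -3.2, -5.2, 0, 0, 0],
    [2, -5.5, -6, -5.2, 0, 0, 0],
    [2, -8, -8.5, -5.2, 0, 0, 0],
    [2, -10, -10.6, -5.2, 0, 0, 0],
    [2, -10.6, -11.35, -5.2, 0, 0, 0],
  ],
)

```text
clock: 30.35
position: [0.5743, -0.0582, 0.159]
tool_rot: [-3.14, 0.001, 3.139]
force: [-0.1, 0.0, -3.6]
grip_width: 0.0283
finger_force: 50.1
```

Call:
servo_tool(
  plan=[
    [2, 0, 0, 0, 0, 0, 0],
    [2, 0, 0, 0, 0, 0, 0],
    [2, 0, 0, 0, 0, 0, 0],
  ],
)

```text
clock: 30.65
position: [0.5722, -0.054, 0.1591]
tool_rot: [3.141, -0.0, -3.14]
force: [0.0, -0.2, -4.3]
grip_width: 0.0283
finger_force: 50.0
```

```bash
python3 -c "
from h import *
go(.573,-.055,.1137,180)"
```

```text
pos [ 0.5722 -0.054   0.1591] rpy [ 1.7998e+02 -3.0000e-02 -1.7993e+02] F [ 0.  -0.2 -4.3] w 0.0283
move [-0.08, -0.1, 4.54] [0.02, -0.03, 0.07]
```

Call:
servo_tool(
  plan=[
    [2, -0.1, -0.1, 1, 0, 0, 0],
    [2, -0.1, -0.1, 2, 0, 0, 0],
    [2, -0.1, -0.1, 3, 0, 0, 0],
    [2, -0.1, -0.1, 3.6, 0, 0, 0],
    [2, -0.1, -0.1, 4, 0, 0, 0],
    [2, -0.1, -0.1, 4.2, 0, 0, 0],
    [2, -0.1, -0.1, 4.3, 0, 0, 0],
    [2, -0.1, -0.1, 4.4, 0, 0, 0],
    [2, -0.1, -0.1, 4.4, 0, 0, 0],
  ],
)

```text
clock: 31.55
position: [0.5739, -0.056, 0.1152]
tool_rot: [3.142, 0.0, -3.142]
force: [-0.3, 1.2, -3.8]
grip_width: 0.0286
finger_force: 50.0
```

```bash
python3 -c "
from h import *
go(.573,-.055,.1137,180)"
```

```text
pos [ 0.5739 -0.056   0.1152] rpy [ 1.8e+02  2.0e-02 -1.8e+02] F [-0.3  1.2 -3.8] w 0.0286
move [0.09, 0.1, 0.15] [0.0, 0.02, 0.0]
```

Call:
servo_tool(
  plan=[
    [2, 0.1, 0.1, 0.05, 0, 0, 0],
    [2, 0.1, 0.1, 0.1, 0, 0, 0],
    [2, 0.1, 0.1, 0.15, 0, 0, 0],
    [2, 0.1, 0.1, 0.17, 0, 0, 0],
    [2, 0.1, 0.1, 0.17, 0, 0, 0],
    [2, 0.1, 0.1, 0.17, 0, 0, 0],
  ],
)

```text
clock: 32.15
position: [0.5731, -0.0551, 0.1138]
tool_rot: [-3.141, 0.001, 3.142]
force: [-0.0, -0.4, 5.6]
grip_width: 0.0281
finger_force: 50.1
```

Call:
servo_tool(
  plan=[
    [3.4, 0, 0, 0, 0, 0, 0],
    [4, 0, 0, 0, 0, 0, 0],
    [6, 0, 0, 0, 0, 0, 0],
    [7, 0, 0, 0, 0, 0, 0],
    [7, 0, 0, -1, 0, 0, 0],
    [7, 0, 0, -4, 0, 0, 0],
    [7, 0, 0, -8, 0, 0, 0],
    [7, 0, 0, -12, 0, 0, 0],
    [7, 0, 0, -15, 0, 0, 0],
    [7, 0, 0, -15, 0, 0, 0],
  ],
)

```text
clock: 33.15
position: [0.5743, -0.0552, 0.2682]
tool_rot: [3.142, 0.007, 3.141]
force: [0.0, 0.2, -1.3]
grip_width: 0.0703
finger_force: 0.0
```

Call:
servo_tool(
  plan=[
    [7, -2, 0, 0, 0, 0, 0],
    [7, -5, 0, 0, 0, 0, 0],
    [7, -6, 0, 0, 0, 0, 0],
    [7, -6, 0, 0, 0, 0, 0],
    [7, -6, 0, 0, 0, 0, 0],
  ],
)

```text
clock: 33.65
position: [0.6319, -0.0551, 0.263]
tool_rot: [-3.141, -0.001, 3.141]
force: [-0.3, 0.4, -0.2]
grip_width: 0.0703
finger_force: 0.0
```

```bash
python3 -c "
from h import *
wshot('w13');go(.573,-.055,.26,180)
d=np.load('pics/w13.npy',allow_pickle=True).item()
f=d['f'];Ti=np.linalg.inv(d['T']);
for z in(.038,.17,.006):
    c=Ti@[.573,-.055,z,1];s=c[:2]/c[2];s=s*(1+f['k1']*(s@s));print(z,s*f['mtx'][0,0]+f['mtx'][:2,2])
q=find('w13','ply',(323,150),.006);c,r=cv2.minEnclosingCircle(q.astype(np.float32)*1000);print(c,r)
"
```

```text
pos [ 0.6319 -0.0551  0.2633] rpy [-1.8000e+02 -5.0000e-02  1.7999e+02] F [ 0.5 -0.1  1.1] w 0.0703
move [5.88, 0.01, 0.33] [-0.0, -0.05, -0.01]
0.038 [321.58664599 148.13467428]
0.17 [320.86567623 158.48939823]
0.006 [321.69059848 146.64246655]
(577.0570068359375, -177.808349609375) 184.8406524658203
```

View pics/w13.png

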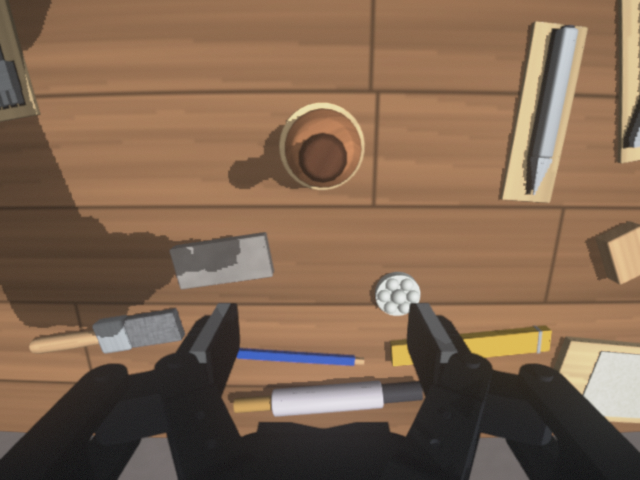

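The mallet stands upright (323,158 at the handle top), its head ringed evenly by the round pad; the rosette (398,295) is untouched. The gripper is clear, so I'm handing in.

```bash
python3 -c "
from workcell import bot
print(bot.job_done())"
```

```text
the job is handed in; nothing more can be done
None
```

I placed all three chisels on their own silhouettes with cutting ends matching, stood the mallet centred on its round pad, left the rosette untouched, and handed the job in at about 34 s; the hand-in call returned no verdict.

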